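Lock the spool cap of a centrepin reel

ROBOT

A 6-joint arm with a two-finger parallel gripper is mounted at the origin on the work surface. World frame = base frame: x ahead of the robot, y to its left, z up, the work surface at z = 0. Lengths are in m, angles in rad, forces in N, time in s.
With the tool pointing down it reaches from about 0.35 to 0.775 m from the base axis. Payload 5.5 kg.
Tool frame: the origin (TCP) lies at the very end of the fingers, on their centre line; the grasp point (between the pads) lies behind it (env.hold_point_z is the z of the grasp point in the tool frame, in m); z points along the fingers, y is the line along which they close (so a half turn about z gives the same grasp; the last joint's range is limited). The gripper opens to 85 mm and grips with 20 to 120 N. Pads are 22 mm wide; open, the fingers measure 114 mm over their backs; the gripper's body (76 mm by 85 mm) begins 54 mm behind the grasp point. The pads swing forward as they close: fully open they stand 13 mm farther back than shut.
Start: joints at [-1.317, 0.313, 0.046, 1.304, 0, 1.431], TCP at [0.221, -0.531, 0.231] pointing down, gripper open.
Joint ranges: [-2.76, 2.76], [-0.86, 1.69], [-1.03, 1.26], [-2.2, 2.34], [-1.47, 1.5], [-3.14, 3.14]. Speed limits (rad/s): [2.57, 2.57, 3.14, 3.14, 3.14, 3.14].

INTERFACE

Orientations are given as a unit quaternion [w, x, y, z].
In Python, from workcell import env gives the robot as it stands.
- The arm moves only by the tool arm_command, never from a script. Its argument "rows" is a list of rows, each an object with "delta_pos": the shift along the tool's x, y, z scaled (see below), a list of three; "rot": the turn, a rotation vector about the tool's x, y, z scaled (see below), a list of three; "fingers": the closure, from 0 (fully open) to 1 (shut). A call has 1 to 20 rows; each row shifts and turns the commanded pose from where the row before left it, along the tool's axes as they then stand; what a row does not reach is not made up. The controller multiplies each number of a shift by 0.02 m and each number of a turn by 360 degrees. A row lasts 1/10 s, in which the tool goes at most 50 mm and 8.59 degrees, less where a joint would pass 70% of its speed; a pose out of reach is approached as far as the arm can. A call with a number of a shift or a turn outside -1 to 1 is refused whole. A call with a gripper value outside its range is refused whole. The fingers move at their own pace and stop on an object; "squeeze" is the grip in N (left out, the last holds). Time passes only in rows, so rows that do not move let the fingers close. It gives the time, the measured TCP pose, the force and the opening at its end, in the units of the state.
- env.get_state(): the state, without advancing time (a new reading comes with each control period).
- env.read_camera(name): name is "side" or "top"; returns (picture, depth): 420x560x3 uint8, blue, green, red; 420x560 float32, m along the optical axis (not along the pixel's ray), 0 where there is no reading.
- env.get_calibration(name): a dict with "mtx" (3x3 intrinsics, pixels), "distortion" ([k1, k2, p1, p2, k3] as OpenCV has them; the pictures are not rectified), "R" (3x3) and "t" (3): a world point X has camera coordinates R X + t. Camera axes: x right, y down, z forward; pixel columns grow to the right and rows downward; lengths in m; the calibration is good to about 2 mm. A picture is of the moment at which its call begins. get_calibration takes no time and is no camera call.
- env.hand_in(): hands the job in, once; it reports no verdict.
The state is a dict: "clock": time; "joint_pos": joint angles; "qvel": joint speeds; "tau": joint torques, N m; "tcp_pos": TCP position; "orientation": TCP orientation; "wrist_force": force on the tool from outside, world axes, zero at the start; "ft_torque": the same for the moment, N m; "finger_gap": finger opening in m.
Only numpy, scipy, OpenCV 4.12 (cv2) and the standard library are available. Lean on these libraries where they do the work, as an engineer would, in place of code of your own. Each camera call takes 0.05 s, during which the arm holds its last target. There are 200 camera calls.

TASK

On the larger brown reel, which is fastened to a round wooden block, the brass winged cap in the middle has been dropped into its collar but is not locked. Push the cap down against its spring and, keeping it down, turn it clockwise (seen from above) about a quarter-turn to its stop, then let go so that it stays locked. Leave the smaller loose reel where it is.

Things in the scene. Friction and masses are not known exactly. Their poses are not given: they have to be found in the camera images.
- wing_grip (a point): Grip point on the axis of the larger reel's brass winged cap, 106 mm over the counter while up. Wing: upright bar 52 mm long (along x), 12 mm thick (y), rising from 22 mm below to 14 mm above this point; z is up; it moves with the cap. Cap 47 mm across; collar 74 mm across, top 35 mm below the point. Brown drum 116 mm across, face 51 mm below, on a fixed wooden block 132 mm across.
- cap_press (a joint): How far the cap is pushed down, m: 0 = up (start), 0.011 = bottomed; spring 5 N up, 10 N bottomed. Two lugs in line with the wing stand in notches of the collar and block turning until it is about 6 mm down; 8 to 10 mm is a good depth to turn at. Let go unturned it springs up; let go locked it rises only to 0.005, lugs caught under the collar.
- cap_turn (a joint): How far the winged cap is turned, rad: about 0 at the start (lugs in the notches), growing clockwise seen from above, with a stop at 1.4 (80 degrees), the locked position. It turns lightly and stays where it is left.
- small_reel_center (a point): Centre (14 mm above the counter) of the other, smaller brown bakelite reel: a loose drum 78 mm across and 26 mm high, lying flat directly on the counter, with a plain round steel knob 20 mm across on top and no wing. It is not to be worked on.
Not all that is in view belongs to the job. What is shaped like the part that bears wing_grip but green or orange is not meant.

How it is judged:
By the outcome, as a careful person would: the job done as asked, in the order asked, and still so for the second after the job is handed in, with the robot touching nothing.
It also fails if it takes over 38 s, if anything falls off the work surface, if the arm or the gripper's body presses on something with over 40 N, if the wrist force passes 120 N, or if a joint passes its speed limit or range.

## Working session

There is one attempt and no reset: what is moved stays moved. The work goes in short steps, Python scripts to look and compute and a tool call to move; the robot and the scene stay as the last step left them, time stands still between calls to the robot, and variables do not carry over. Pictures are saved under pics/ and viewed, on a budget of 10 in all, crops included, one or two more only if the job needs it, and the job is handed in when it is done.

Besides the shell and the picture viewer there is one more tool, called after "Request:" in YAML: its name, and indented under it one key for each argument. arm_command: Moves the arm, as the interface text tells. Shifts and turns lie within -1 to 1; 1 stands for 0.02 m of shift or 360 degrees of turn. Its arguments: {"type":"object","properties":{"rows":{"type":"array","items":{"type":"object","properties":{"delta_pos":{"type":"array","items":{"type":"number","minimum":-1,"maximum":1}},"rot":{"type":"array","items":{"type":"number","minimum":-1,"maximum":1}},"fingers":{"type":"number"}}}},"squeeze":{"type":"number"}},"required":["rows"]}

```bash
mkdir -p pics && python3 - <<'E'
from workcell import env
import cv2,numpy as np
s=env.get_state();print(s,env.hold_point_z)
for n in("top","side"):
    p,d=env.read_camera(n);cv2.imwrite(f"pics/{n}0.png",p);np.savez(f"{n}0.npz",p=p,d=d);print(env.get_calibration(n))
E
```

```text
{'clock': 0.0, 'joint_pos': array([-1.31659623e+00,  3.14010211e-01,  4.49858636e-02,  1.30359145e+00,
        5.44124498e-06,  1.43121647e+00]), 'qvel': array([ 0.00093418,  0.00085335, -0.00077427, -0.00060651,  0.00035667,
       -0.00085068]), 'tau': array([-1.86922640e-03, -4.80633438e+01,  2.98528075e+01,  1.96279655e-02,
       -3.34478127e-04,  1.26929515e-05]), 'tcp_pos': array([ 0.22049245, -0.53049888,  0.2304061 ]), 'orientation': array([-9.08394916e-04,  9.80679298e-01,  1.95620263e-01, -4.93921963e-05]), 'wrist_force': array([-0.60007358,  0.34923074,  0.15531421]), 'ft_torque': array([-0.01873621,  0.03112087,  0.02754568]), 'finger_gap': 0.08532632050389381} -0.0187
{'mtx': array([[425.07660262,   0.        , 284.45623887],
       [  0.        , 425.07660262, 207.1394228 ],
       [  0.        ,   0.        ,   1.        ]]), 'distortion': array([-0.10328996,  0.        ,  0.        ,  0.        ,  0.        ]), 'R': array([[-0.00763371, -0.99974995, -0.02101805],
       [-0.98719731,  0.01088335, -0.15913207],
       [ 0.15932103,  0.01953419, -0.98703355]]), 't': array([-0.06148377,  0.47483175,  0.86750775])}
{'mtx': array([[491.59109487,   0.        , 273.14774504],
       [  0.        , 491.59109487, 210.94759451],
       [  0.        ,   0.        ,   1.        ]]), 'distortion': array([-0.03452146,  0.        ,  0.        ,  0.        ,  0.        ]), 'R': array([[-0.71999893, -0.69375635, -0.01742624],
       [-0.48046952,  0.51644883, -0.70882272],
       [ 0.50075002, -0.50197882, -0.70517138]]), 't': array([0.27489135, 0.33951139, 1.04799935])}
```

View pics/top0.png

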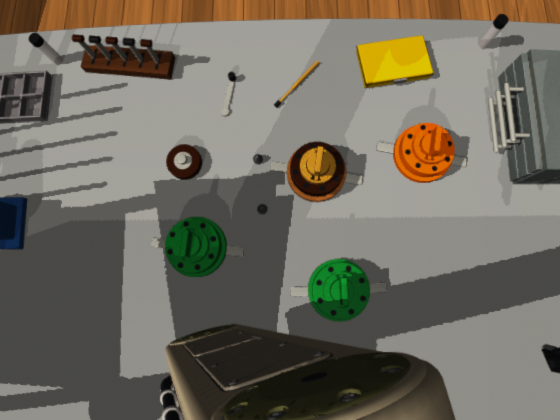

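View pics/side0.png

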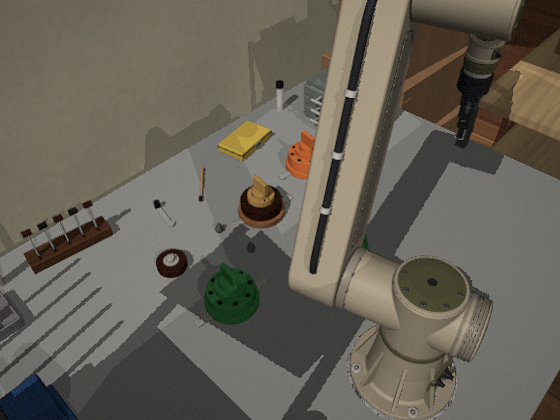

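The top view shows these reel-like parts:
- Brown drum with brass winged cap on a wooden block at (317,168). This is the one that fits.
- Small reel with a steel knob at (184,161).
- Green ones at (195,246) and (339,290).
- An orange one at (424,152).

In the side view the target is at (262,200). I'll confirm it in an enlarged crop and measure it from depth.

```bash
cat > h.py <<'E'
from workcell import env
import cv2,numpy as np
def cloud(n,d,box):
    c=env.get_calibration(n);u0,u1,v0,v1=box
    v,u=np.mgrid[v0:v1,u0:u1];z=d[v0:v1,u0:u1].astype(float)
    q=cv2.undistortPoints(np.stack([u,v],-1).reshape(-1,1,2).astype(float),c["mtx"],c["distortion"]).reshape(z.shape+(2,))
    P=np.dstack([q*z[...,None],z]);X=(P-c["t"])@c["R"]
    return X,z>0
E
python3 - <<'E'
from h import *
A=[]
for n,b in(("top",(272,362,125,210)),("side",(230,296,170,236))):
    f=np.load(n+"0.npz");X,m=cloud(n,f["d"],b);p=f["p"][b[2]:b[3],b[0]:b[1]]
    A.append(cv2.resize(p,(390,390),interpolation=cv2.INTER_CUBIC))
    for lo,hi in((.100,.135),(.108,.13),(.085,.1),(.066,.076),(.05,.06)):
        s=m&(X[...,2]>lo)&(X[...,2]<hi);w=X[s]
        if len(w)<5: print(n,lo,len(w));continue
        r=cv2.minAreaRect((w[:,:2]*1000).astype(np.float32));e,V=np.linalg.eigh(np.cov(w[:,:2].T))
        print(n,lo,len(w),w.mean(0).round(4),w[:,2].max().round(4),"rect",r,"ang",np.degrees(np.arctan2(V[1,1],V[0,1])).round(1),np.sqrt(e).round(4))
cv2.imwrite("pics/crop.png",np.hstack(A))
E
```

```text
top 0.1 169 [ 0.5542 -0.1354  0.1192] 0.1247 rect ((555.8511352539062, -135.77725219726562), (12.019956588745117, 51.456905364990234), 81.16329956054688) ang 170.9 [0.0035 0.0159]
top 0.108 163 [ 0.5549 -0.1355  0.1198] 0.1247 rect ((555.8511352539062, -135.77725219726562), (12.019956588745117, 51.456905364990234), 81.16329956054688) ang 170.9 [0.0035 0.0156]
top 0.085 98 [ 0.5511 -0.1328  0.0868] 0.0986 rect ((552.843505859375, -135.28799438476562), (42.48194122314453, 45.16495132446289), 67.30351257324219) ang -135.7 [0.0122 0.013 ]
top 0.066 505 [ 0.5529 -0.1355  0.0711] 0.0757 rect ((555.8602294921875, -135.79444885253906), (73.86471557617188, 73.76683044433594), 73.48786926269531) ang 82.9 [0.0211 0.0236]
top 0.05 1281 [ 0.5511 -0.1348  0.0552] 0.0598 rect ((555.885498046875, -135.97686767578125), (114.7774429321289, 114.25604248046875), 89.0127182006836) ang 84.5 [0.0338 0.0346]
side 0.1 130 [ 0.5552 -0.1326  0.1139] 0.125 rect ((557.8617553710938, -135.08763122558594), (15.54397964477539, 53.780879974365234), 83.56060791015625) ang 173.6 [0.0038 0.0162]
side 0.108 97 [ 0.5558 -0.1333  0.1172] 0.125 rect ((557.8068237304688, -135.28366088867188), (14.902669906616211, 53.206783294677734), 79.0255126953125) ang 172.2 [0.0038 0.0165]
side 0.085 74 [ 0.5528 -0.1291  0.0909] 0.0996 rect ((554.875732421875, -131.70352172851562), (41.88319396972656, 37.717369079589844), 34.15116500854492) ang -178.1 [0.0072 0.0149]
side 0.066 228 [ 0.5487 -0.1274  0.0709] 0.0757 rect ((555.392822265625, -133.56813049316406), (71.91581726074219, 69.49403381347656), 43.31635284423828) ang 50.1 [0.0175 0.0232]
side 0.05 499 [ 0.5441 -0.1226  0.0551] 0.06 rect ((555.663330078125, -132.211181640625), (113.4708251953125, 110.42465209960938), 37.77546310424805) ang -135.5 [0.0275 0.0354]
```

View pics/crop.png

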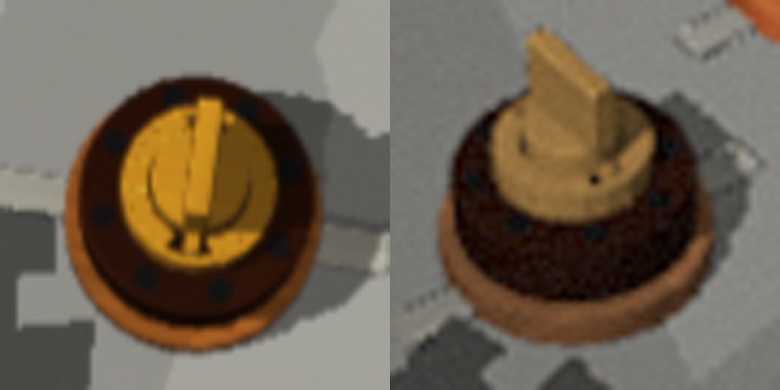

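The crop confirms it: a brown drum on a wooden block with a brass wing. The wing runs along yaw 171°, centred at about (0.556, -0.136) with its top at z ≈ 0.120. The lug notch is visible in line with the wing. I'll translate above it first, then yaw the tool by -148.4°, which puts joint 6 near -5° and leaves room for the clockwise turn.

Request:
arm_command:
  rows:
    - {"delta_pos": [0.96, -0.49, 0], "rot": [0, 0, 0], "fingers": 0}
    - {"delta_pos": [0.96, -0.49, 0], "rot": [0, 0, 0], "fingers": 0}
    - {"delta_pos": [0.96, -0.49, 0], "rot": [0, 0, 0], "fingers": 0}
    - {"delta_pos": [0.96, -0.49, 0], "rot": [0, 0, 0], "fingers": 0}
    - {"delta_pos": [0.96, -0.49, 0], "rot": [0, 0, 0], "fingers": 0}
    - {"delta_pos": [0.96, -0.49, 0], "rot": [0, 0, 0], "fingers": 0}
    - {"delta_pos": [0.96, -0.49, 0], "rot": [0, 0, 0], "fingers": 0}
    - {"delta_pos": [0.96, -0.49, 0], "rot": [0, 0, 0], "fingers": 0}
    - {"delta_pos": [0.96, -0.49, 0], "rot": [0, 0, 0], "fingers": 0}
    - {"delta_pos": [0.96, -0.49, 0], "rot": [0, 0, 0], "fingers": 0}
    - {"delta_pos": [0.96, -0.49, 0], "rot": [0, 0, 0], "fingers": 0}
    - {"delta_pos": [0.96, -0.49, 0], "rot": [0, 0, 0], "fingers": 0}
    - {"delta_pos": [0.96, -0.49, 0], "rot": [0, 0, 0], "fingers": 0}
    - {"delta_pos": [0.96, -0.49, 0], "rot": [0, 0, 0], "fingers": 0}
    - {"delta_pos": [0.96, -0.49, 0], "rot": [0, 0, 0], "fingers": 0}
    - {"delta_pos": [0.96, -0.49, 0], "rot": [0, 0, 0], "fingers": 0}
    - {"delta_pos": [0.96, -0.49, 0], "rot": [0, 0, 0], "fingers": 0}
    - {"delta_pos": [0.96, -0.49, 0], "rot": [0, 0, 0], "fingers": 0}
    - {"delta_pos": [0.96, -0.49, 0], "rot": [0, 0, 0], "fingers": 0}
    - {"delta_pos": [0.96, -0.49, 0], "rot": [0, 0, 0], "fingers": 0}
  squeeze: 60

```text
clock: 2.1
tcp_pos: [0.5002, -0.2018, 0.2308]
orientation: [-0.0, 0.981, 0.196, -0.0]
wrist_force: [0.3, -0.9, 0.1]
finger_gap: 0.0853
```

Request:
arm_command:
  rows:
    - {"delta_pos": [0.96, -0.49, 0], "rot": [0, 0, 0], "fingers": 0}
    - {"delta_pos": [0.96, -0.49, 0], "rot": [0, 0, 0], "fingers": 0}
    - {"delta_pos": [0.96, -0.49, 0], "rot": [0, 0, 0], "fingers": 0}
    - {"delta_pos": [0.96, -0.49, 0], "rot": [0, 0, 0], "fingers": 0}
    - {"delta_pos": [0, 0, 0], "rot": [0, 0, 0], "fingers": 0}
    - {"delta_pos": [0, 0, 0], "rot": [0, 0, 0], "fingers": 0}

```text
clock: 2.7
tcp_pos: [0.5556, -0.1368, 0.2307]
orientation: [-0.0, 0.981, 0.196, -0.001]
wrist_force: [-0.5, 0.0, -0.5]
finger_gap: 0.0853
```

Request:
arm_command:
  rows:
    - {"delta_pos": [0, 0, 0], "rot": [0, 0, -0.0229], "fingers": 0}
    - {"delta_pos": [0, 0, 0], "rot": [0, 0, -0.0229], "fingers": 0}
    - {"delta_pos": [0, 0, 0], "rot": [0, 0, -0.0229], "fingers": 0}
    - {"delta_pos": [0, 0, 0], "rot": [0, 0, -0.0229], "fingers": 0}
    - {"delta_pos": [0, 0, 0], "rot": [0, 0, -0.0229], "fingers": 0}
    - {"delta_pos": [0, 0, 0], "rot": [0, 0, -0.0229], "fingers": 0}
    - {"delta_pos": [0, 0, 0], "rot": [0, 0, -0.0229], "fingers": 0}
    - {"delta_pos": [0, 0, 0], "rot": [0, 0, -0.0229], "fingers": 0}
    - {"delta_pos": [0, 0, 0], "rot": [0, 0, -0.0229], "fingers": 0}
    - {"delta_pos": [0, 0, 0], "rot": [0, 0, -0.0229], "fingers": 0}
    - {"delta_pos": [0, 0, 0], "rot": [0, 0, -0.0229], "fingers": 0}
    - {"delta_pos": [0, 0, 0], "rot": [0, 0, -0.0229], "fingers": 0}
    - {"delta_pos": [0, 0, 0], "rot": [0, 0, -0.0229], "fingers": 0}
    - {"delta_pos": [0, 0, 0], "rot": [0, 0, -0.0229], "fingers": 0}
    - {"delta_pos": [0, 0, 0], "rot": [0, 0, -0.0229], "fingers": 0}
    - {"delta_pos": [0, 0, 0], "rot": [0, 0, -0.0229], "fingers": 0}
    - {"delta_pos": [0, 0, 0], "rot": [0, 0, -0.0229], "fingers": 0}
    - {"delta_pos": [0, 0, 0], "rot": [0, 0, -0.0229], "fingers": 0}
    - {"delta_pos": [0, 0, 0], "rot": [0, 0, 0], "fingers": 0}
    - {"delta_pos": [0, 0, 0], "rot": [0, 0, 0], "fingers": 0}

```text
clock: 4.7
tcp_pos: [0.5554, -0.1377, 0.2312]
orientation: [-0.0, 0.081, 0.997, -0.0]
wrist_force: [0.2, -0.2, -0.0]
finger_gap: 0.0852
```

```bash
cat >> h.py <<'E'
from scipy.spatial.transform import Rotation as Ro
def st(target=(.556,-.1357,.092),yaw=171):
    s=env.get_state();w,x,y,z=s["orientation"];R=Ro.from_quat([x,y,z,w]).as_matrix()
    a=np.degrees(np.arctan2(R[1,0],R[0,0]))
    print("t",s["clock"],"tcp",s["tcp_pos"].round(4),"yaw",a.round(2),"tilt",R[:,2].round(4),"q",s["joint_pos"].round(3),"F",s["wrist_force"].round(1),"M",s["ft_torque"].round(2),"gap",round(s["finger_gap"],4))
    print("tool-frame units",(R.T@(np.array(target)-s["tcp_pos"])/.02).round(3),"cw deg to go",round((a-yaw+180)%360-180,2))
E
python3 -c "from h import *;st()"
```

```text
t 4.7 tcp [ 0.5554 -0.1377  0.2312] yaw 170.7 tilt [-3.e-04 -1.e-04 -1.e+00] q [-0.383  0.308  0.039  1.302 -0.    -0.221] F [ 0.2 -0.2 -0. ] M [ 0.01  0.04 -0.04] gap 0.0852
tool-frame units [-0.015  0.103  6.962] cw deg to go -0.3
```

Request:
arm_command:
  rows:
    - {"delta_pos": [0, 0.1, 0.7], "rot": [0, 0, 0], "fingers": 0}
    - {"delta_pos": [0, 0, 0.9], "rot": [0, 0, 0], "fingers": 0}
    - {"delta_pos": [0, 0, 0.9], "rot": [0, 0, 0], "fingers": 0}
    - {"delta_pos": [0, 0, 0.9], "rot": [0, 0, 0], "fingers": 0}
    - {"delta_pos": [0, 0, 0.9], "rot": [0, 0, 0], "fingers": 0.3}
    - {"delta_pos": [0, 0, 0.9], "rot": [0, 0, 0], "fingers": 0.4}
    - {"delta_pos": [0, 0, 0.9], "rot": [0, 0, 0], "fingers": 0.5}
    - {"delta_pos": [0, 0, 0.86], "rot": [0, 0, 0], "fingers": 0.5}
    - {"delta_pos": [0, 0, 0], "rot": [0, 0, 0], "fingers": 0.5}
    - {"delta_pos": [0, 0, 0], "rot": [0, 0, 0], "fingers": 0.5}

```text
clock: 5.7
tcp_pos: [0.5559, -0.1352, 0.0922]
orientation: [-0.0, 0.08, 0.997, 0.0]
wrist_force: [-0.6, -0.3, 0.1]
finger_gap: 0.0429
```

```bash
python3 - <<'E'
from h import *
st()
p,d=env.read_camera("side");cv2.imwrite("pics/s1.png",cv2.resize(p[120:250,190:350],(800,650))[:600])
E
```

```text
t 5.7 tcp [ 0.5559 -0.1352  0.0922] yaw 170.85 tilt [-7.e-04  1.e-04 -1.e+00] q [-0.379  0.386 -0.202  0.984 -0.    -0.219] F [-0.6 -0.3  0.1] M [-0.01 -0.01  0.02] gap 0.0429
tool-frame units [-0.007 -0.024  0.008] cw deg to go -0.15
```

View pics/s1.png

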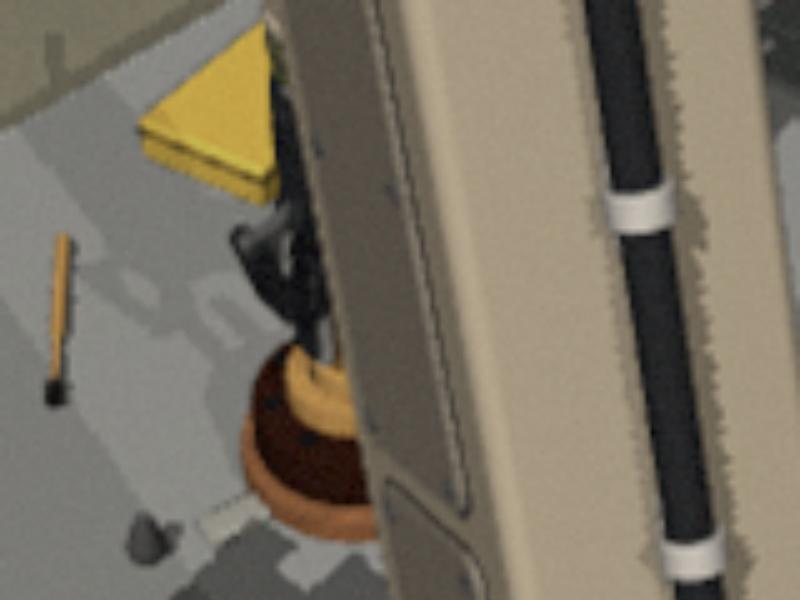

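The arm hides most of the view, but a finger shows beside the wing at about (310,330) with the collar below it. The pose numbers agree, so I'll close the gripper.

Request:
arm_command:
  rows:
    - {"delta_pos": [0, 0, 0], "rot": [0, 0, 0], "fingers": 1}
    - {"delta_pos": [0, 0, 0], "rot": [0, 0, 0], "fingers": 1}
    - {"delta_pos": [0, 0, 0], "rot": [0, 0, 0], "fingers": 1}
    - {"delta_pos": [0, 0, 0], "rot": [0, 0, 0], "fingers": 1}
    - {"delta_pos": [0, 0, 0], "rot": [0, 0, 0], "fingers": 1}
    - {"delta_pos": [0, 0, 0], "rot": [0, 0, 0], "fingers": 1}
    - {"delta_pos": [0, 0, 0], "rot": [0, 0, 0], "fingers": 1}
    - {"delta_pos": [0, 0, 0], "rot": [0, 0, 0], "fingers": 1}
  squeeze: 60

```text
clock: 6.55
tcp_pos: [0.5568, -0.135, 0.0924]
orientation: [0.001, 0.079, 0.997, 0.0]
wrist_force: [2.1, 3.0, 4.2]
finger_gap: 0.0112
```

```bash
python3 -c "from h import *;st()"
```

```text
t 6.55 tcp [ 0.5568 -0.135   0.0924] yaw 170.96 tilt [ 1.3e-03  1.0e-04 -1.0e+00] q [-0.378  0.386 -0.201  0.983  0.001 -0.22 ] F [2.1 3.  4.2] M [ 0.75 -0.52  0.03] gap 0.0112
tool-frame units [ 0.035 -0.043  0.019] cw deg to go -0.04
```

The wing is held. Now press down 9 mm.

Request:
arm_command:
  rows:
    - {"delta_pos": [0, 0, 0.09], "rot": [0, 0, 0], "fingers": 1}
    - {"delta_pos": [0, 0, 0.09], "rot": [0, 0, 0], "fingers": 1}
    - {"delta_pos": [0, 0, 0.09], "rot": [0, 0, 0], "fingers": 1}
    - {"delta_pos": [0, 0, 0.09], "rot": [0, 0, 0], "fingers": 1}
    - {"delta_pos": [0, 0, 0.09], "rot": [0, 0, 0], "fingers": 1}
    - {"delta_pos": [0, 0, 0], "rot": [0, 0, 0], "fingers": 1}
    - {"delta_pos": [0, 0, 0], "rot": [0, 0, 0], "fingers": 1}
    - {"delta_pos": [0, 0, 0], "rot": [0, 0, 0], "fingers": 1}

```text
clock: 7.35
tcp_pos: [0.5569, -0.135, 0.0839]
orientation: [0.001, 0.079, 0.997, 0.0]
wrist_force: [1.5, 4.4, 8.7]
finger_gap: 0.0112
```

```bash
python3 -c "from h import *;st()"
```

```text
t 7.35 tcp [ 0.5569 -0.135   0.0839] yaw 170.97 tilt [ 1.7e-03 -1.0e-04 -1.0e+00] q [-0.378  0.393 -0.213  0.963  0.001 -0.221] F [1.5 4.4 8.7] M [ 0.88 -0.26  0.01] gap 0.0112
tool-frame units [ 0.039 -0.042 -0.407] cw deg to go -0.03
```

It went down 8.5 mm at 8.7 N, which matches the spring (about 8.9 N expected). Next turn clockwise, which is positive about tool z: 45° first, then a check.

Request:
arm_command:
  rows:
    - {"delta_pos": [0, 0, 0], "rot": [0, 0, 0.0125], "fingers": 1}
    - {"delta_pos": [0, 0, 0], "rot": [0, 0, 0.0125], "fingers": 1}
    - {"delta_pos": [0, 0, 0], "rot": [0, 0, 0.0125], "fingers": 1}
    - {"delta_pos": [0, 0, 0], "rot": [0, 0, 0.0125], "fingers": 1}
    - {"delta_pos": [0, 0, 0], "rot": [0, 0, 0.0125], "fingers": 1}
    - {"delta_pos": [0, 0, 0], "rot": [0, 0, 0.0125], "fingers": 1}
    - {"delta_pos": [0, 0, 0], "rot": [0, 0, 0.0125], "fingers": 1}
    - {"delta_pos": [0, 0, 0], "rot": [0, 0, 0.0125], "fingers": 1}
    - {"delta_pos": [0, 0, 0], "rot": [0, 0, 0.0125], "fingers": 1}
    - {"delta_pos": [0, 0, 0], "rot": [0, 0, 0.0125], "fingers": 1}
    - {"delta_pos": [0, 0, 0], "rot": [0, 0, 0], "fingers": 1}

```text
clock: 8.45
tcp_pos: [0.5573, -0.1343, 0.0839]
orientation: [0.001, 0.455, 0.891, 0.001]
wrist_force: [1.6, 6.5, 9.0]
finger_gap: 0.011
```

```bash
python3 -c "from h import *;st(yaw=91)"
```

```text
t 8.45 tcp [ 0.5573 -0.1343  0.0839] yaw 125.9 tilt [ 0.0026  0.0015 -1.    ] q [-0.378  0.393 -0.213  0.963  0.002  0.567] F [1.6 6.5 9. ] M [ 1.43 -0.52 -0.07] gap 0.011
tool-frame units [-0.02  -0.094 -0.405] cw deg to go 34.9
```

It is turning freely, with little moment. Continue to about 81° and check the moment.

Request:
arm_command:
  rows:
    - {"delta_pos": [0, 0, 0], "rot": [0, 0, 0.0125], "fingers": 1}
    - {"delta_pos": [0, 0, 0], "rot": [0, 0, 0.0125], "fingers": 1}
    - {"delta_pos": [0, 0, 0], "rot": [0, 0, 0.0125], "fingers": 1}
    - {"delta_pos": [0, 0, 0], "rot": [0, 0, 0.0125], "fingers": 1}
    - {"delta_pos": [0, 0, 0], "rot": [0, 0, 0.0125], "fingers": 1}
    - {"delta_pos": [0, 0, 0], "rot": [0, 0, 0.0125], "fingers": 1}
    - {"delta_pos": [0, 0, 0], "rot": [0, 0, 0.0125], "fingers": 1}
    - {"delta_pos": [0, 0, 0], "rot": [0, 0, 0.0125], "fingers": 1}
    - {"delta_pos": [0, 0, 0], "rot": [0, 0, 0], "fingers": 1}
    - {"delta_pos": [0, 0, 0], "rot": [0, 0, 0], "fingers": 1}

```text
clock: 9.45
tcp_pos: [0.558, -0.134, 0.0841]
orientation: [0.001, 0.707, 0.707, 0.002]
wrist_force: [4.3, 6.6, 8.1]
finger_gap: 0.011
```

```bash
python3 -c "from h import *;st(yaw=91)"
```

```text
t 9.45 tcp [ 0.558  -0.134   0.0841] yaw 90.01 tilt [ 0.004  0.002 -1.   ] q [-0.377  0.393 -0.213  0.962  0.003  1.193] F [4.3 6.6 8.1] M [ 1.68 -0.92 -0.03] gap 0.011
tool-frame units [-0.084 -0.099 -0.395] cw deg to go -0.99
```

No moment at the stop yet, so I'll creep on a few degrees.

Request:
arm_command:
  rows:
    - {"delta_pos": [0, 0, 0], "rot": [0, 0, 0.003], "fingers": 1}
    - {"delta_pos": [0, 0, 0], "rot": [0, 0, 0.003], "fingers": 1}
    - {"delta_pos": [0, 0, 0], "rot": [0, 0, 0], "fingers": 1}

```text
clock: 9.75
tcp_pos: [0.558, -0.134, 0.0841]
orientation: [0.001, 0.72, 0.694, 0.002]
wrist_force: [4.2, 6.7, 8.7]
finger_gap: 0.011
```

```bash
python3 -c "from h import *;st(yaw=91)"
```

```text
t 9.75 tcp [ 0.558  -0.134   0.0841] yaw 87.93 tilt [ 0.0039  0.0018 -1.    ] q [-0.377  0.393 -0.213  0.962  0.003  1.23 ] F [4.2 6.7 8.7] M [ 1.55 -0.8   0.69] gap 0.011
tool-frame units [-0.09  -0.095 -0.395] cw deg to go -3.07
```

The moment rose to 0.69 N·m, so the stop is reached. I'll ease up 3 mm, open the fingers, then lift clear.

Request:
arm_command:
  rows:
    - {"delta_pos": [0, 0, -0.08], "rot": [0, 0, 0], "fingers": 1}
    - {"delta_pos": [0, 0, -0.07], "rot": [0, 0, 0], "fingers": 1}
    - {"delta_pos": [0, 0, 0], "rot": [0, 0, 0], "fingers": 1}
    - {"delta_pos": [0, 0, 0], "rot": [0, 0, 0], "fingers": 0.4}
    - {"delta_pos": [0, 0, 0], "rot": [0, 0, 0], "fingers": 0.3}
    - {"delta_pos": [0, 0, 0], "rot": [0, 0, 0], "fingers": 0.2}
    - {"delta_pos": [0, 0, 0], "rot": [0, 0, 0], "fingers": 0.1}
    - {"delta_pos": [0, 0, 0], "rot": [0, 0, 0], "fingers": 0}
    - {"delta_pos": [0, 0, 0], "rot": [0, 0, 0], "fingers": 0}

```text
clock: 10.65
tcp_pos: [0.556, -0.1352, 0.0859]
orientation: [-0.0, 0.721, 0.693, -0.0]
wrist_force: [-0.9, 0.7, 0.1]
finger_gap: 0.0858
```

Request:
arm_command:
  rows:
    - {"delta_pos": [0, 0, -0.7], "rot": [0, 0, 0], "fingers": 0}
    - {"delta_pos": [0, 0, -0.9], "rot": [0, 0, 0], "fingers": 0}
    - {"delta_pos": [0, 0, -0.9], "rot": [0, 0, 0], "fingers": 0}
    - {"delta_pos": [0, 0, -0.9], "rot": [0, 0, 0], "fingers": 0}
    - {"delta_pos": [0, 0, -0.9], "rot": [0, 0, 0], "fingers": 0}
    - {"delta_pos": [0, 0, -0.9], "rot": [0, 0, 0], "fingers": 0}
    - {"delta_pos": [1, 0, -0.9], "rot": [0, 0, 0], "fingers": 0}
    - {"delta_pos": [1, 1, 0], "rot": [0, 0, 0], "fingers": 0}

```text
clock: 11.45
tcp_pos: [0.5777, -0.0962, 0.2114]
orientation: [0.002, 0.721, 0.693, 0.001]
wrist_force: [0.8, -0.4, -0.6]
finger_gap: 0.0853
```

```bash
python3 -c "from h import *;st()"
```

```text
t 11.45 tcp [ 0.5777 -0.0962  0.2114] yaw 87.68 tilt [ 0.0033 -0.0015 -1.    ] q [-0.302  0.337  0.031  1.261 -0.     1.309] F [ 0.8 -0.4 -0.6] M [-0.06 -0.08 -0.06] gap 0.0853
tool-frame units [-2.007 -1.026  5.97 ] cw deg to go -83.32
```

Request:
arm_command:
  rows:
    - {"delta_pos": [-1, -0.3, 0], "rot": [0, 0, 0], "fingers": 0}
    - {"delta_pos": [-1, -0.4, 0], "rot": [0, 0, 0], "fingers": 0}
    - {"delta_pos": [-1, -0.4, 0], "rot": [0, 0, 0], "fingers": 0}
    - {"delta_pos": [-1, -0.4, 0], "rot": [0, 0, 0], "fingers": 0}
    - {"delta_pos": [-1, -0.4, 0], "rot": [0, 0, 0], "fingers": 0}
    - {"delta_pos": [-1, -0.4, 0], "rot": [0, 0, 0], "fingers": 0}
    - {"delta_pos": [-1, -0.4, 0], "rot": [0, 0, 0], "fingers": 0}
    - {"delta_pos": [-1, -0.4, 0], "rot": [0, 0, 0], "fingers": 0}
    - {"delta_pos": [-1, -0.4, 0], "rot": [0, 0, 0], "fingers": 0}
    - {"delta_pos": [-1, -0.4, 0], "rot": [0, 0, 0], "fingers": 0}
    - {"delta_pos": [-1, -0.4, 0], "rot": [0, 0, 0], "fingers": 0}
    - {"delta_pos": [-1, -0.4, 0], "rot": [0, 0, 0], "fingers": 0}
    - {"delta_pos": [-1, -0.4, 0], "rot": [0, 0, 0], "fingers": 0}
    - {"delta_pos": [-1, -0.4, 0], "rot": [0, 0, 0], "fingers": 0}
    - {"delta_pos": [-1, -0.4, 0], "rot": [0, 0, 0], "fingers": 0}
    - {"delta_pos": [-1, -0.4, 0], "rot": [0, 0, 0], "fingers": 0}
    - {"delta_pos": [0, 0, 0], "rot": [0, 0, 0], "fingers": 0}
    - {"delta_pos": [0, 0, 0], "rot": [0, 0, 0], "fingers": 0}

```text
clock: 13.25
tcp_pos: [0.4392, -0.4108, 0.2079]
orientation: [-0.0, 0.721, 0.693, 0.0]
wrist_force: [-0.5, 0.7, 0.2]
finger_gap: 0.0857
```

```bash
python3 - <<'E'
from h import *
p,d=env.read_camera("top");b=(272,362,125,210);X,m=cloud("top",d,b)
s=m&(X[...,2]>.1)&(X[...,2]<.135);w=X[s]
e,V=np.linalg.eigh(np.cov(w[:,:2].T));top=w[w[:,2]>np.median(w[:,2])-.004]
print(len(w),cv2.minAreaRect((w[:,:2]*1000).astype(np.float32)),"ang",np.degrees(np.arctan2(V[1,1],V[0,1])),"median z",np.median(w[:,2]))
X0,m0=cloud("top",np.load("top0.npz")["d"],b);w0=X0[m0&(X0[...,2]>.1)&(X0[...,2]<.135)];print("start median z",np.median(w0[:,2]))
q,_=env.read_camera("side")
cv2.imwrite("pics/end.png",np.hstack([cv2.resize(p[100:230,150:370],(440,260)),cv2.resize(q[170:236,230:296],(260,260))]))
st()
E
```

```text
204 ((556.1845092773438, -135.7904815673828), (50.02253341674805, 12.155477523803711), 89.12532043457031) ang 89.3674764636077 median z 0.11447066742110507
start median z 0.12002028070031022
t 13.35 tcp [ 0.4397 -0.41    0.208 ] yaw 87.83 tilt [-1.e-04  5.e-04 -1.e+00] q [-0.884  0.372  0.073  1.272  0.     0.725] F [-0.1  0.2  0.3] M [ 0.01 -0.05 -0.02] gap 0.0854
tool-frame units [13.923  5.292  5.808] cw deg to go -83.17
```

View pics/end.png

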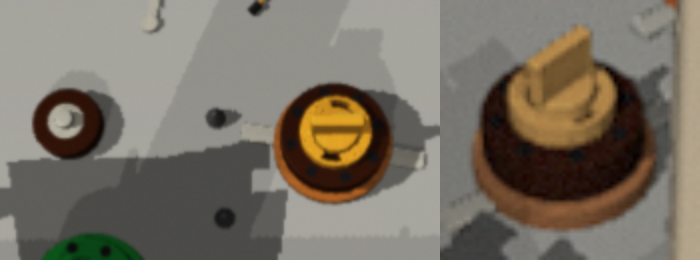

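In the picture the wing at (338,128) now lies crosswise and the lug notches are empty. The small reel at (68,120) is untouched. Measured, the wing has turned about 81° and sits about 5.5 mm lower, so it is locked.

```bash
python3 -c "from h import *;print(env.hand_in())"
```

```text
the job is handed in; nothing more can be done
None
```

The brass winged cap on the larger brown reel is locked, and I handed the job in at about 13.4 s, with no verdict reported. I gripped the wing and pressed it down about 8.5 mm (8.7 N). Keeping it down, I turned it clockwise until the stop pushed back with 0.7 N·m, then let go and backed the arm away.

- **Turn:** the last top-camera depth reading shows the wing went from 171° to 89°, about 81°, which agrees with the 80° stop within measuring error.
- **Lock:** the cap rests about 5.5 mm below its starting height, matching the 5 mm expected when locked. The robot was clear of it when I measured.
- **Small reel:** I never went near it, and it looks unmoved in the final picture.
- **Failed or disagreeing checks:** none failed. One side picture before gripping was mostly hidden by the arm, so I relied on the pose and force readings for that step.

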